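Clamp the test block in its cam fixture

TASK

Two cam fixtures stand on the bench: one holds a solid round test block, the other an open bearing ring. On the fixture with the solid block, turn the eccentric knob anticlockwise until its off-centre lobe bears on the block and presses it fully home into the vee jaw, then let go so that it stays clamped. Leave the ring and the knob of its fixture as they are.

Things in the scene. Friction and masses are not known exactly. Their poses are not given: they have to be found in the camera images.
- block_cam: eccentric knob of the solid block's fixture. Origin on its upright pivot, on the top face of the dark steel base plate (90x200x12 mm, fixed), 12 mm above the bench; z up, x level from the pivot to the lobe. A steel disc, 48 mm diameter, 2 to 17 mm above the origin, has its centre 9 mm off the pivot along x; rim smooth and oiled. Stiff (0.1 N m) and stays where left; clamping adds about 0.05 N m
- block_knob_grip (a point): centre of that knob's black grip bar, on the pivot, 62 mm above the bench; axes as block_cam. The bar is 46 mm long along x (the lobe's direction), 13 mm wide along y and 32 mm high: pinch it across its width from above and turn it about the pivot
- block_jaw: aluminium vee jaw of that fixture, about 80 mm wide, 17 mm high, open to the cam. Origin: where the block's centre lies (underside, on the base plate) when home in the vee. +y points along the fixture, from the pivot (60 mm off in -y) to the jaw; z up. Spring-backed: once the block is home it yields along +y up to 6 mm, at 3 N plus 1.5 N per mm
- test_block: solid round steel block, 64 mm diameter, 12 mm thick, flat and loose between cam and jaw, 2 to 4.5 mm short of home. Origin: centre of its underside. The lobe starts 106 to 126 degrees clockwise (from above) of the jaw's +y; turned anticlockwise it has the block home at about 63 degrees from +y, clamps it well from 55 to 30, and meets a hard stop at 14
- bearing_ring: open steel ring, 72 mm outer diameter, 12 mm thick, lying in the other, otherwise like fixture; to be left alone. Origin: centre of its underside
- ring_cam_lobe (a point): point on the rim of the other fixture's cam disc at the tip of its lobe, 33 mm from that knob's pivot, 22 mm above the bench; that knob is to be left alone
Not all that is in view belongs to the job. Leave any red look-alike of the test_block alone.

How it is judged (in metres and radians):
At the end, for the whole second after the job is handed in: the lobe of the block's knob bears on the block with more than 2 N and the block on the vee jaw with more than 2 N; the block's centre is within 4 mm of its home in the vee, flat (within 6 degrees) and at rest; the ring and the lobe of the other fixture's knob are within 10 mm of where they started (contact force between each of block_cam, block_jaw and test_block above 2 N and horizontal distance between test_block and block_jaw below 0.004 m and angle between test_block's own z axis and vertical below 0.1 rad and linear speed of test_block below 0.01 m/s and distance of each of bearing_ring, ring_cam_lobe from where it was at the start of the episode below 0.01 m); the robot touches nothing.
It fails at once if the ring in the other fixture is disturbed (distance of bearing_ring from where it was at the start of the episode above 0.01 m).
It fails at once if the other fixture's knob is turned (distance of ring_cam_lobe from where it was at the start of the episode above 0.01 m).
It also fails if it takes over 32 s, if anything falls off the work surface, if the arm or the gripper's body presses on something with over 40 N, if the wrist force passes 120 N, or if a joint passes its speed limit or range.

ROBOT

A 6-joint arm with a two-finger parallel gripper is mounted at the origin on a cart in front of the work surface, level with it; the furniture and walls round the work are solid. World frame = base frame: x ahead of the robot, y to its left, z up, the work surface at z = 0. Lengths are in mm, angles in rad, forces in N, time in s.
With the tool pointing down it reaches from about 350 to 775 mm from the base axis. Payload 7.3 kg.
Tool frame: the origin (TCP) lies at the very end of the fingers, on their centre line; the grasp point (between the pads) lies 19 mm behind it; x points along the fingers, y is the direction in which the jaws open and shut, and the axes are right-handed (so a half turn about x gives the same grasp; the last joint's range is limited). The gripper opens to 92 mm and grips with 3 to 60 N. Pads are 19 mm wide; open, the fingers measure 130 mm over their backs; the gripper's body (75 mm by 190 mm) begins 47 mm behind the grasp point.
Start: joints at [1.154, 0.342, 1.524, -0, 1.275, -0.146], TCP at [140.423, 505.892, 226.741] pointing down, gripper open.
Joint ranges: [-2.53, 2.53], [-0.77, 2.02], [0.04, 2.7], [-1, 4.14], [0.28, 2.66], [-3.11, 3.11]. Speed limits (rad/s): [2.57, 2.57, 3.14, 3.14, 3.14, 3.14].

INTERFACE

Orientations are given as a unit quaternion [x, y, z, w].
In Python, from station import ctrl gives the robot as it stands.
- The arm moves only by the shell command python3 -m inch 'ROWS' [OPENING] [FORCE]. ROWS is a JSON object of lists of equal length, an entry for each row: "offset": the shift along the world's x, y, z in mm, a list of three; "delta_rot": the turn, a rotation vector about the world's x, y, z in rad, a list of three. In form: {"offset": [[tx, ty, tz], ...], "delta_rot": [[ax, ay, az], ...]}. A call has 1 to 8 rows; each row shifts and turns the commanded pose from where the row before left it; what a row does not reach is not made up. A row lasts 1/12 s, in which the tool goes at most 41.7 mm and 7.16 degrees, less where a joint would pass 70% of its speed; a pose out of reach is approached as far as the arm can. A call with a gripper value outside its range is refused whole. OPENING is the opening, from -1 (shut) to 1 (fully open), set as the call begins (- or left out, the last holds). The fingers move at their own pace and stop on an object; FORCE is the grip in N (left out, the last holds). Time passes only in rows, so rows that do not move let the fingers close. It gives the time, the measured TCP pose, the force and the opening at its end, in the units of the state.
- ctrl.state(): the state, without advancing time (a new reading comes with each control period).
- ctrl.camera(name): name is "side" or "top"; returns a dict with "frame" (480x640x3 uint8, blue, green, red), "mtx" (3x3 intrinsics, pixels), "rvec" (rotation vector, rad) and "tvec" (3), from world to camera coordinates, as OpenCV has them. Camera axes: x right, y down, z forward; pixel columns grow to the right and rows downward; lengths in mm; the calibration is good to about 2 mm. A picture is of the moment at which its call begins. There is no depth.
- ctrl.finish_job(): hands the job in, once; it reports no verdict.
The state is a dict: "time": time; "joints": joint angles; "qd": joint speeds; "joint_torque": joint torques, N m; "eef_pos": TCP position; "tcp_rot": TCP orientation; "contact_force": force on the tool from outside, world axes, zero at the start; "moment": the same for the moment, N m; "gripper_width": finger opening in mm.
Only numpy, scipy, OpenCV 4.12 (cv2) and the standard library are available. Lean on these libraries where they do the work, as an engineer would, in place of code of your own. Each camera call takes 0.05 s, during which the arm holds its last target.

## Working session

There is one attempt and no reset: what is moved stays moved. The work goes in short steps, Python scripts to look and compute and a shell command to move; the robot and the scene stay as the last step left them, time stands still between calls to the robot, and variables do not carry over. Pictures are saved under pics/ and viewed, and the job is handed in when it is done.

```bash
mkdir -p pics; python3 - <<'E'
from station import ctrl
import cv2
for n in("top","side"):
    c=ctrl.camera(n); cv2.imwrite(f"pics/{n}0.png",c["frame"]); print(n,c["mtx"].tolist(),c["rvec"],c["tvec"])
s=ctrl.state(); print(s)
E
```

```text
top [[435.3467350406872, 0.0, 317.7155542479776], [0.0, 435.3467350406872, 243.785325381741], [0.0, 0.0, 1.0]] [ 2.14613584 -2.20379878  0.10880312] [-27.09483924 509.58106246 908.86254477]
side [[465.63577399306996, 0.0, 323.6403630867609], [0.0, 465.63577399306996, 242.32817450471217], [0.0, 0.0, 1.0]] [ 2.16974519 -0.17981351  0.12159427] [-488.0889183    89.9964465   923.16367611]
{'time': 0.1, 'joints': array([ 1.15400995e+00,  3.42685160e-01,  1.52490672e+00,  1.22524123e-05,
        1.27539969e+00, -1.46023257e-01]), 'qd': array([ 0.00035571, -0.00233973, -0.00307244,  0.00012029,  0.00117469,
        0.00054597]), 'joint_torque': array([ 1.25412906e-03, -4.31999803e+01, -2.44696748e+01,  7.17263133e-02,
        5.26216964e-02, -3.20742208e-05]), 'eef_pos': array([140.26119196, 505.54757737, 226.1029488 ]), 'tcp_rot': array([ 0.09496431,  0.70077768, -0.09591228,  0.70049501]), 'contact_force': array([ 0.06266934, -0.06002171,  0.43549129]), 'moment': array([-0.00164004,  0.04590733, -0.01591582]), 'gripper_width': 91.85811227449764}
```

View pics/top0.png

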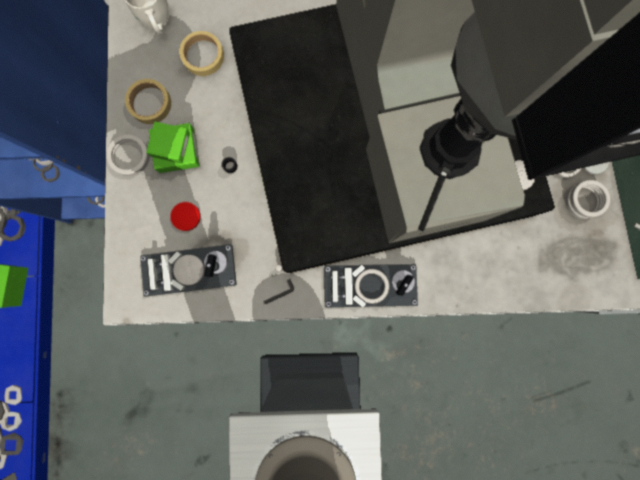

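View pics/side0.png

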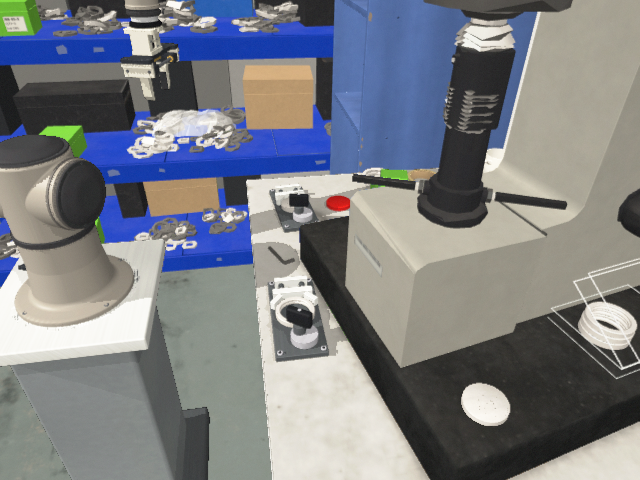

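```bash
cat > h.py <<'E'
import cv2,numpy as np
from station import ctrl
def proj(c,P):
    return cv2.projectPoints(np.array(P,float).reshape(-1,3),c["rvec"],c["tvec"],c["mtx"],None)[0].reshape(-1,2)
def ray(c,u,v,z):
    R=cv2.Rodrigues(c["rvec"])[0]; t=np.ravel(c["tvec"]); o=-R.T@t
    d=R.T@np.linalg.inv(c["mtx"])@np.array([u,v,1.]); return o+d*(z-o[2])/d[2]
def crop(c,x0,y0,x1,y1,s,fn):
    im=cv2.resize(c["frame"][y0:y1,x0:x1],None,fx=s,fy=s,interpolation=cv2.INTER_CUBIC); cv2.imwrite(fn,im)
E
python3 - <<'E'
from h import *
c=ctrl.camera("top"); crop(c,130,230,250,310,6,"pics/t1.png")
print(proj(c,[[140,505,226],[0,0,0],[400,300,0]]))
for p in [(187,270),(210,264),(152,274),(371,286)]: print(p,ray(c,*p,24))
d=ctrl.camera("side"); crop(d,255,170,355,245,8,"pics/s1.png")
print(proj(d,[[140,505,226]]))
E
```

```text
[[-17.77941962 470.92140469]
 [304.73707926 487.87553799]
 [162.13614592 298.79236831]]
(187, 270) [459.98321031 239.15188921  24.        ]
(210, 264) [471.46744644 190.19699504  24.        ]
(152, 274) [453.45705476 313.46832049  24.        ]
(371, 286) [ 415.63082574 -151.40144963   24.        ]
[[158.61555098  93.50600774]]
```

View pics/t1.png

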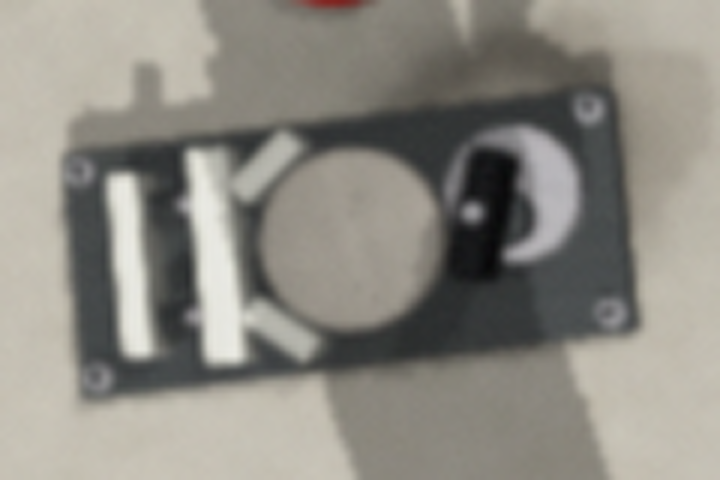

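View pics/s1.png

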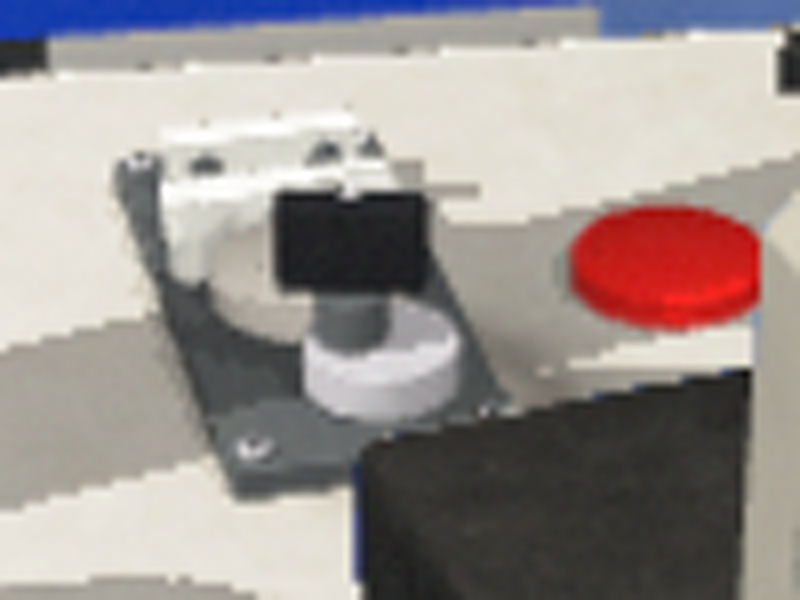

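```bash
python3 - <<'E'
from h import *
c=ctrl.camera("top"); d=ctrl.camera("side")
q=lambda u,v,z:ray(c,130+u/6,230+v/6,z)
R=cv2.Rodrigues(c["rvec"])[0]; print("cam",-R.T@np.ravel(c["tvec"]))
C=np.array([q(62,155,12),q(82,402,12),q(612,88,12),q(638,330,12)])[:,:2]; print(C, C.mean(0))
ax=(C[0]+C[1]-C[2]-C[3]); ax2=C[0]-C[1]+C[2]-C[3]
print("axis yaw deg (of +y jaw)",np.degrees(np.arctan2(ax[1],ax[0])),np.degrees(np.arctan2(ax2[1],ax2[0]))+90)
print("block",q(352,240,24),"disc",q(513,193,29),"dot",q(474,212,78), "gripends",q(497,150,78),q(483,280,78))
s=lambda u,v,z:ray(d,255+u/8,170+v/8,z)
print("side dot",s(350,190,78),"disc",s(382,343,29))
E
```

```text
cam [420.31880238 -34.71519664 953.18679927]
[[493.78579889 343.51761058]
 [405.13107544 335.33585447]
 [512.82677764 145.29317825]
 [425.44484714 136.68332825]] [459.29712478 240.20749289]
axis yaw deg (of +y jaw) 95.66299889903077 95.44878613038215
block [459.88907035 235.60810249  24.        ] disc [474.77506602 177.31762256  29.        ] dot [465.86969549 179.1403514   78.        ] gripends [486.46448475 171.37198698  78.        ] [443.08585447 176.20842026  78.        ]
side dot [466.7091623  180.35735569  78.        ] disc [474.94902616 173.35384004  29.        ]
```

```bash
cat > ov.py <<'E'
from h import *
def overlay(px,py,lobes,fn,box=(175,235,250,290),s=8,cam="top"):
    c=ctrl.camera(cam);x0,y0,x1,y1=box
    rows=[]
    for L in lobes:
        im=cv2.resize(c["frame"][y0:y1,x0:x1],None,fx=s,fy=s,interpolation=cv2.INTER_CUBIC)
        a=np.radians(L);ux=np.array([np.cos(a),np.sin(a)]);uy=np.array([-ux[1],ux[0]]);p=np.array([px,py])
        def dr(P,col):
            w=((proj(c,P)-[x0,y0]+.5)*s).astype(int); cv2.polylines(im,[w],True,col,1)
        for z,col in((78,(0,255,255)),(46,(0,180,0))):
            dr([[*(p+i*23*ux+j*6.5*uy),z] for i,j in((1,1),(1,-1),(-1,-1),(-1,1))],col)
        t=np.linspace(0,6.28,40)
        dr([[*(p+9*ux+24*np.array([np.cos(k),np.sin(k)])),29] for k in t],(255,0,0))
        rows.append(im)
    h=len(rows)//2
    out=np.vstack([np.hstack(rows[:h]),np.hstack(rows[h:])]) if len(rows)>1 else rows[0]
    cv2.imwrite(fn,out); print(out.shape)
E
python3 - <<'E'
from ov import *
overlay(465.8,179.8,[-12,-18,-24,-30],"pics/ov1.png",box=(190,240,235,285),s=6)
overlay(465.8,179.8,[-12,-18,-24,-30],"pics/ov2.png",box=(275,185,325,230),s=6,cam="side")
E
```

```text
(540, 540, 3)
(540, 600, 3)
```

View pics/ov1.png

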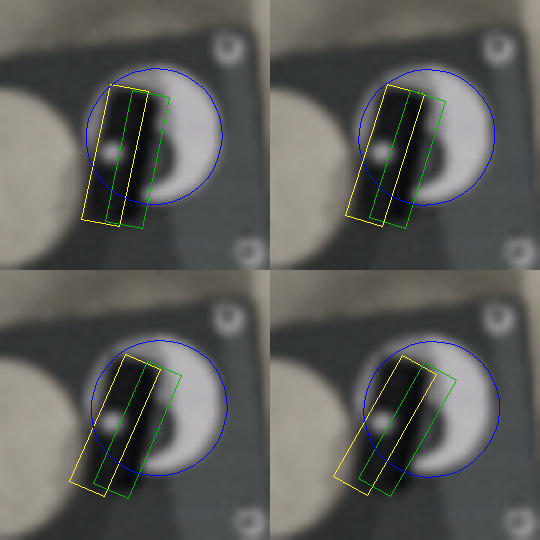

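View pics/ov2.png

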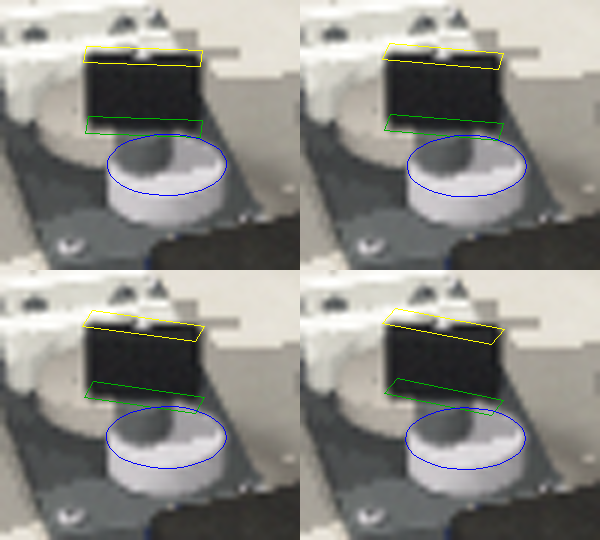

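```bash
python3 - <<'E'
from h import *
from scipy.spatial.transform import Rotation as R
s=ctrl.state(); m=R.from_quat(s["tcp_rot"]).as_matrix(); print(m.round(3)); print("y yaw",np.degrees(np.arctan2(m[1,1],m[0,1])))
print(np.degrees(s["joints"]), np.array([465.5,178.7,0])-s["eef_pos"], s["time"])
E
```

```text
[[-0.     0.267  0.964]
 [-0.     0.964 -0.267]
 [-1.    -0.    -0.   ]]
y yaw 74.48519788272824
[ 6.61196896e+01  1.96023721e+01  8.73325326e+01 -1.41842240e-03
  7.30754226e+01 -8.36509525e+00] [ 325.10063265 -327.12715653 -226.62607077] 0.4
```

```bash
python3 -m inch '{"offset":[[27,-27,0],[27,-27,0],[27,-27,0],[27,-27,0],[27,-27,0],[27,-27,0],[27,-27,0],[27,-27,0]],"delta_rot":[[0,0,0.061],[0,0,0],[0,0,0],[0,0,0],[0,0,0],[0,0,0],[0,0,0],[0,0,0]]}' -0.05 20
```

```text
time: 1.07
eef_pos: [357.5, 288.4, 227.0]
tcp_rot: [0.074, 0.703, -0.074, 0.703]
contact_force: [1.0, 0.1, -0.4]
gripper_width: 45.6
```

```bash
python3 -m inch '{"offset":[[27,-27,0],[27,-27,-15],[27,-27,-20],[25,-26,-20],[0,0,-35],[0,0,-10],[0,0,0]],"delta_rot":[[0,0,0],[0,0,0],[0,0,0],[0,0,0],[0,0,0],[0,0,0],[0,0,0]]}' -0.05 20; python3 - <<'E'
from h import *
from scipy.spatial.transform import Rotation as R
s=ctrl.state(); m=R.from_quat(s["tcp_rot"]).as_matrix();print(s["eef_pos"],"y yaw",np.degrees(np.arctan2(m[1,1],m[0,1])))
crop(ctrl.camera("top"),170,220,270,295,8,"pics/t3.png")
crop(ctrl.camera("side"),240,130,340,205+15,7,"pics/s3.png")
E
```

```text
time: 1.65
eef_pos: [460.0, 182.6, 124.5]
tcp_rot: [0.074, 0.705, -0.075, 0.701]
contact_force: [-0.2, 0.7, 1.0]
gripper_width: 43.5
[459.95665755 182.57928769 124.45948446] y yaw 77.8799295240947
```

View pics/s3.png

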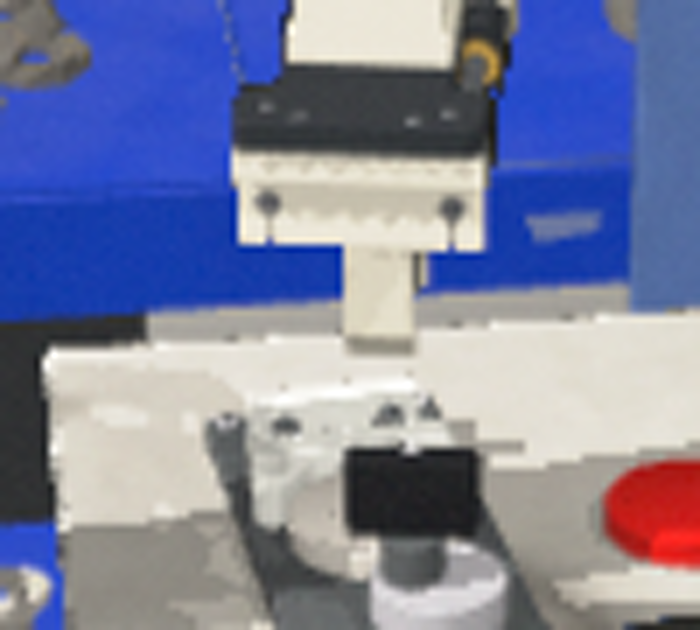

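View pics/t3.png

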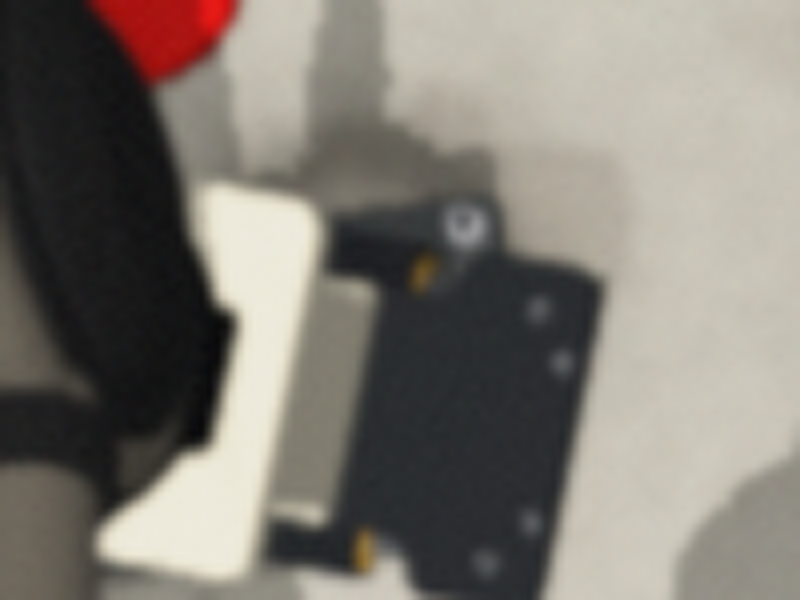

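```bash
python3 -m inch '{"offset":[[5.5,-3.9,-5],[0,0,-30],[0,0,-20],[0,0,0],[0,0,0]],"delta_rot":[[0,0,0],[0,0,0],[0,0,0],[0,0,0],[0,0,0]]}' -0.05 20; python3 - <<'E'
from h import *
crop(ctrl.camera("side"),240,140,340,225,7,"pics/s4.png")
E
```

```text
time: 2.17
eef_pos: [467.3, 180.1, 72.9]
tcp_rot: [0.074, 0.703, -0.074, 0.703]
contact_force: [0.2, -0.3, 0.2]
gripper_width: 43.6
```

View pics/s4.png

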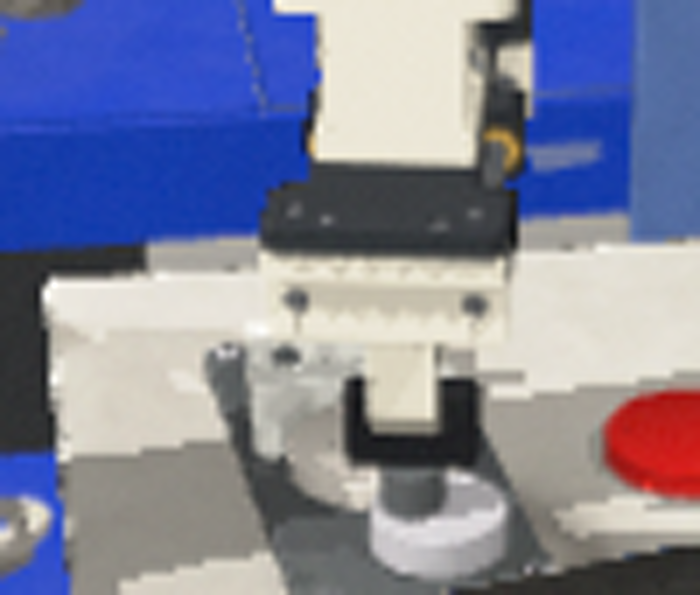

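```bash
python3 -m inch '{"offset":[[-2,-1.2,-15],[0,0,-14],[0,0,0],[0,0,0]],"delta_rot":[[0,0,0],[0,0,0],[0,0,0],[0,0,0]]}' -0.05 20;  python3 -m inch '{"offset":[[0,0,0],[0,0,0],[0,0,0],[0,0,0],[0,0,0],[0,0,0]],"delta_rot":[[0,0,0],[0,0,0],[0,0,0],[0,0,0],[0,0,0],[0,0,0]]}' -1 30; python3 - <<'E'
from h import *
crop(ctrl.camera("side"),240,140,340,225,7,"pics/s5.png")
E
```

```text
time: 2.55
eef_pos: [465.8, 178.9, 44.6]
tcp_rot: [0.074, 0.703, -0.074, 0.704]
contact_force: [-1.3, 0.9, -0.3]
gripper_width: 43.4
time: 3.05
eef_pos: [466.9, 181.2, 45.6]
tcp_rot: [0.076, 0.702, -0.073, 0.705]
contact_force: [-1.3, 8.2, 13.0]
gripper_width: 13.0
```

View pics/s5.png

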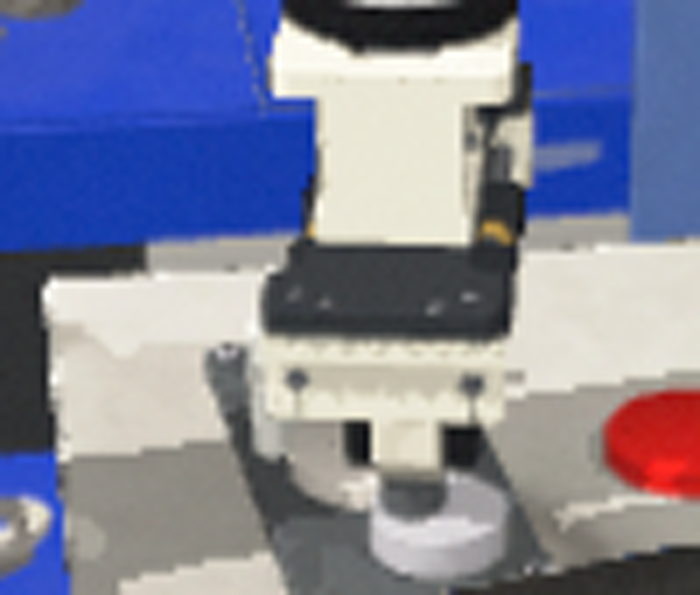

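```bash
python3 -m inch '{"offset":[[1,2,1],[0,0,0],[0,0,0],[0,0,0],[0,0,0]],"delta_rot":[[0,0,0],[0,0,0.06],[0,0,0.08],[0,0,0.08],[0,0,0]]}' - 45; python3 - <<'E'
from h import *
from scipy.spatial.transform import Rotation as R
s=ctrl.state(); m=R.from_quat(s["tcp_rot"]).as_matrix();print(m[:,0],"y yaw",np.degrees(np.arctan2(m[1,1],m[0,1])),s["moment"])
E
```

```text
time: 3.52
eef_pos: [466.9, 181.1, 45.7]
tcp_rot: [-0.005, 0.706, 0.005, 0.708]
contact_force: [-1.8, 0.8, 7.6]
gripper_width: 12.7
[ 2.40829237e-03  9.94474117e-04 -9.99996606e-01] y yaw 90.82005460175266 [0.48401256 0.04053433 0.08218454]
```

```bash
python3 -m inch '{"offset":[[0,0,0],[0,0,0],[0,0,0],[0,0,0],[0,0,0],[0,0,0]],"delta_rot":[[0,0,0.09],[0,0,0.09],[0,0,0.09],[0,0,0.09],[0,0,0.09],[0,0,0]]}' - 45; python3 - <<'E'
from h import *
from scipy.spatial.transform import Rotation as R
s=ctrl.state(); m=R.from_quat(s["tcp_rot"]).as_matrix();print(m[:,0],"y yaw",np.degrees(np.arctan2(m[1,1],m[0,1])),s["moment"])
E
```

```text
time: 4.02
eef_pos: [466.9, 181.0, 45.7]
tcp_rot: [-0.163, 0.687, 0.163, 0.689]
contact_force: [-1.1, 0.3, 8.4]
gripper_width: 12.6
[ 2.19053769e-03  8.86554816e-04 -9.99997208e-01] y yaw 116.62150265999884 [0.58311275 0.17938467 0.12645361]
```

Tracking well; continue to about 142°.

```bash
python3 -m inch '{"offset":[[0,0,0],[0,0,0],[0,0,0],[0,0,0],[0,0,0],[0,0,0],[0,0,0]],"delta_rot":[[0,0,0.09],[0,0,0.09],[0,0,0.09],[0,0,0.09],[0,0,0.08],[0,0,0],[0,0,0]]}' - 45; python3 - <<'E'
from h import *
from scipy.spatial.transform import Rotation as R
s=ctrl.state(); m=R.from_quat(s["tcp_rot"]).as_matrix();print(m[:,0],"y yaw",np.degrees(np.arctan2(m[1,1],m[0,1])),s["moment"])
crop(ctrl.camera("side"),240,140,340,225,7,"pics/s6.png")
E
```

```text
time: 4.6
eef_pos: [466.9, 180.8, 45.7]
tcp_rot: [-0.308, 0.636, 0.308, 0.637]
contact_force: [-1.0, -1.1, 8.1]
gripper_width: 12.5
[ 2.13121606e-03  7.49163604e-04 -9.99997448e-01] y yaw 141.57035400213843 [0.43404174 0.36320838 0.02581102]
```

View pics/s6.png

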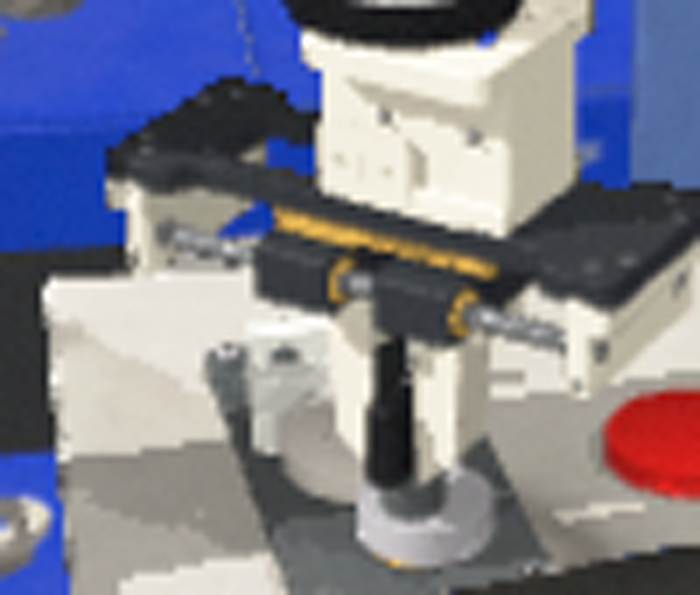

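```bash
python3 -m inch '{"offset":[[0,0,0],[0,0,0],[0,0,0],[0,0,0],[0,0,15],[0,0,30],[0,0,35],[0,0,40]],"delta_rot":[[0,0,0],[0,0,0],[0,0,0],[0,0,0],[0,0,0],[0,0,0],[0,0,0],[0,0,0]]}' -0.3 20; python3 -m inch '{"offset":[[-25,25,10],[-27,27,0],[-27,27,0],[-27,27,0],[-27,27,0],[-25,25,0],[0,0,0]],"delta_rot":[[0,0,0],[0,0,0],[0,0,0],[0,0,0],[0,0,0],[0,0,0],[0,0,0]]}'; python3 - <<'E'
from h import *
from ov import *
crop(ctrl.camera("top"),130,230,250,310,6,"pics/t7.png")
overlay(466,180,[44,48,52,56],"pics/ov7.png",box=(190,240,235,285),s=6)
overlay(466,180,[44,48,52,56],"pics/ov8.png",box=(275,185,325,230),s=6,cam="side")
E
```

```text
time: 5.32
eef_pos: [464.5, 180.4, 164.4]
tcp_rot: [-0.307, 0.638, 0.308, 0.635]
contact_force: [1.0, 0.4, -0.3]
gripper_width: 32.0
time: 5.9
eef_pos: [303.4, 341.6, 174.2]
tcp_rot: [-0.309, 0.637, 0.31, 0.635]
contact_force: [-1.2, -0.7, 0.4]
gripper_width: 32.1
(540, 540, 3)
(540, 600, 3)
```

View pics/t7.png

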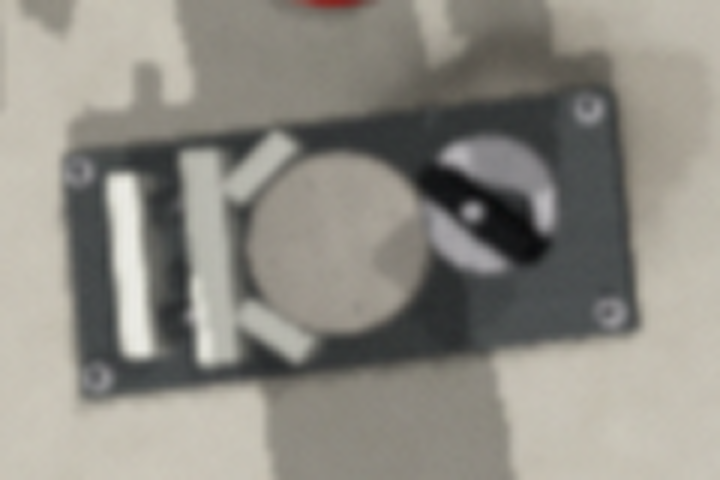

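View pics/ov7.png

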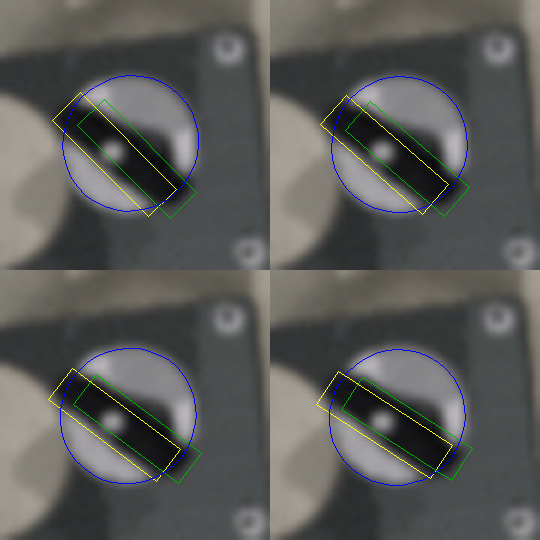

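View pics/ov8.png

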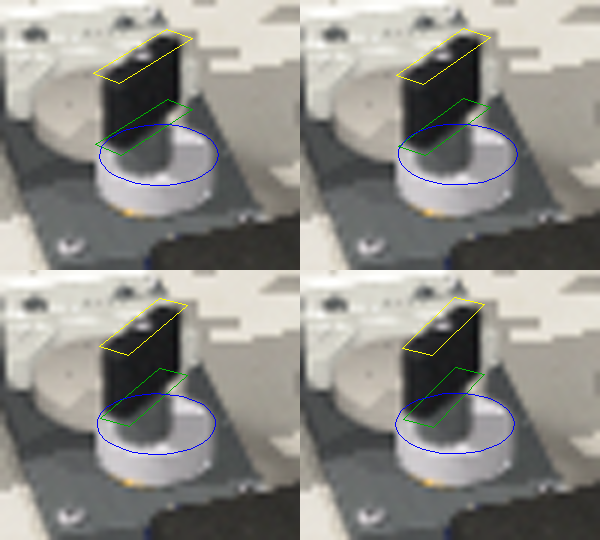

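```bash
python3 - <<'E'
from h import *
c=ctrl.camera("top"); print(ray(c,130+338/6,230+243/6,24)); a=cv2.imread("pics/top0.png")
print("ring diff",cv2.absdiff(a,c["frame"])[255:310,320:420].mean())
s=ctrl.state();print(s["contact_force"],s["time"])
print(ctrl.finish_job())
E
```

```text
[458.95714301 240.56736642  24.        ]
ring diff 1.8762424242424243
[ 0.02868982 -0.55250494  0.36973871] 6.1
the job is handed in; nothing more can be done
None
```

I turned the block fixture's knob about 64° anticlockwise, released it, backed the arm clear and handed the job in at about 6.1 s of the 32 s allowed.

- **Lobe:** Overlays on both cameras after release put it about 40–43° from the jaw axis, in the middle of the 30–55° clamping range.
- **Block:** It moved about 5 mm towards the jaw and sits at roughly (459, 240.6). That is about 1–2 mm past nominal home, against the 4 mm limit. The geometry predicts about 2.4 mm of spring yield there, or roughly 6–7 N of clamp force. I inferred that force rather than measuring it.
- **Other fixture:** I did not go near it. Its area of the top image looks essentially unchanged (mean pixel difference 1.9).
- **Robot:** The arm was clear, with near-zero tool force. The largest wrist force I read was about 15 N, when the gripper centred itself on the bar.
- **Disagreement:** My first estimate of the lobe's starting angle, from the disc centre, was about 12° off the grip-bar overlay. I used the overlay, and the final views agreed with it. My first pivot estimate was also about 2 mm off in y, and I corrected the tool position for that after the grip.

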